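Seat the steerer sleeve on a fork crown and hold the crown in the brazing fixture's corner

TASK

Push the aluminium sleeve fully home onto the upright spigot of the red fork crown. Then bring the crown, sleeve on it, into the corner of the fixture, its long side flush against the blue fence and its end against the brass stop, and press it there with one firm diagonal push, about 15 N towards the fence and 10 N down onto the plate. Finish while still holding that push, ready for tacking: do not let go; leave the dark bar, the jar and the brass collar where they are.

Things in the scene. Friction and masses are not known exactly. Their poses are not given: they have to be found in the camera images.
- steerer_center (a point): Centre (half-way up) of the loose bare aluminium sleeve: round tube, 38 mm outside, 30 mm bore, 75 mm long, standing upright on the bench, open at both ends, 0.1 kg; z along its axis. A dark solid bar and a jar of the same height stand near it; the three swap places. Fully home on the crown, its centre is 2.5 mm above the spigot's top.
- crown: Loose red fork crown: block 50 (x) x 100 (y) x 30 mm (z), a bare round spigot (27 mm across, 35 mm tall, chamfered) in the middle of its top; 0.45 kg. Origin: centre of its underside. Lies flat on the plate, away from the corner, turned up to 20 degrees from the fence. It can turn about the spigot inside the sleeve, so pushed on the fence by the sleeve it lines up by itself.
- spigot_top (a point): Centre of the top of the crown's spigot, 65 mm above the crown's underside; axes as the crown's. The sleeve's lower end rests on the block's top face, 35 mm below this point.
- corner (a point): Inner corner of the fixed fixture on the plate's upper face, where fence face and stop face (brass block 50 x 30 x 25 mm) meet. x points level at the fence (its face is x = 0, the plate is at negative x), y along the fence away from the stop (its face is y = 0), z up. Turned up to 17 degrees. In place, the crown's centre lies at x = -25 mm, y = 50 mm in this frame.
- fence: Blue steel bar 22 mm thick, 320 mm long and 25 mm high along the far side of the plate, fixed. Its origin is the fixture's, under the plate's centre, 85 mm in -x and 120 mm in +y of the corner, with the corner's axes; use the corner.
- plate: Bare ground steel plate of the fixture, oiled so that the crown slides easily on it (friction about 0.25), 260 x 360 mm, upper face 14 mm above the bench, fixed; same origin as the fence. On it at the end away from the stop are a toggle clamp with red handle (fixed, reaching 83 mm above the plate) and a loose brass collar.
- bar: Bystander: dark solid steel bar 34 mm in diameter, 75 mm tall, upright; origin under its centre. Leave alone.
- jar: Bystander: jar with green cap, 52 mm in diameter, 75 mm tall; origin under its centre. Leave alone.
- collar: Bystander: brass ring 40 mm in diameter, 14 mm tall, lying on the fixture's plate; origin under its centre. Leave alone.
Mind the look-alikes: they are no part of the job. Leave any purple look-alike of the part that bears steerer_center alone. What is meant by the crown is not purple, and is the smaller of those in its own colour.

How it is judged (in metres and radians):
On the way, in this order (a step that is already met when the one before it is completed fails the run):
1. the sleeve is fully home on the crown's spigot (horizontal distance between steerer_center and spigot_top below 0.006 m and z of steerer_center in the frame of spigot_top between -0.003 and 0.007 m and angle between the z axis of steerer_center and the z axis of spigot_top, either way round below 0.12 rad), for 0.2 s.
2. the crown lies flush in the corner of fence and stop (x of crown in the frame of corner between -0.029 and -0.021 m and y of crown in the frame of corner between 0.045 and 0.055 m and z of crown in the frame of corner below 0.003 m and angle between the y axis of crown and the y axis of corner, either way round below 0.05 rad and angle between crown's own z axis and vertical below 0.05 rad), for 0.1 s.
At the end, for the whole second after the job is handed in: For the last second: sleeve seated (6 mm off-axis, 4.5 mm height, 0.12 rad); crown within 4 mm of fence, 5 mm of stop, 3 mm of plate, 0.05 rad of the fence line, tilt below 0.05 rad, still (20 mm/s); it presses on the fence with over 3 N and on the plate with over 9 N (all of step 1 and all of step 2 and contact force between crown and fence above 3 N and contact force between crown and plate above 9 N and linear speed of crown below 0.02 m/s); the arm keeps its last pose, push and grip.
It fails at once if a bystander (bar, jar or brass collar) is moved by more than 30 mm (distance of any of bar, jar, collar from where it was at the start of the episode above 0.03 m).
It also fails if it takes over 54 s, if anything falls off the work surface, if the arm or the gripper's body presses on something with over 40 N, if the wrist force passes 120 N, or if a joint passes its speed limit or range.

ROBOT

A 6-joint arm with a two-finger parallel gripper is mounted at the origin on the work surface. World frame = base frame: x ahead of the robot, y to its left, z up, the work surface at z = 0. Lengths are in m, angles in degrees, forces in N, time in s.
With the tool pointing down it reaches from about 0.325 to 0.775 m from the base axis. Payload 5.5 kg.
Tool frame: the origin (TCP) lies midway between the tips of the shut fingers; the grasp point (between the pads) lies ctrl.tcp_to_grasp behind it (ctrl.tcp_to_grasp is the distance from the TCP to the grasp point, in m); z points along the fingers, y is the line along which they close (so a half turn about z gives the same grasp; the last joint's range is limited). The gripper opens to 85 mm and grips with 20 to 120 N. Pads are 22 mm wide; open, the fingers measure 114 mm over their backs; the gripper's body (76 mm by 85 mm) begins 54 mm behind the grasp point. The pads swing forward as they close: fully open they stand 13 mm farther back than shut.
Start: joints at [60.464, 5.22, 70.514, -0, 104.267, -3.249], TCP at [0.266, 0.538, 0.231] pointing down, gripper open.
Joint ranges: [-164.24, 164.24], [-49.07, 125.15], [9.68, 141.18], [-86.29, 266.29], [3.28, 154.24], [-151.56, 151.56]. Speed limits (degrees/s): [147.25, 147.25, 172.46, 180, 180, 180].

INTERFACE

Orientations are given as [roll, pitch, yaw] about the fixed x, y, z axes, in that order (R = Rz(yaw) Ry(pitch) Rx(roll)).
In Python, from plant import ctrl, vision, ticket gives the robot as it stands.
- The arm moves only by the tool jog_arm, never from a script. Its argument "rows" is a list of rows, each an object with "travel": the shift along the tool's x, y, z in cm, a list of three; "yaw": the turn about the tool's z in rad. A call has 1 to 20 rows; each row shifts and turns the commanded pose from where the row before left it, along the tool's axes as they then stand; what a row does not reach is not made up. A row lasts 1/12 s, in which the tool goes at most 41.7 mm and 7.16 degrees, less where a joint would pass 70% of its speed; a pose out of reach is approached as far as the arm can. A call is refused whole if a number of a shift passes 4.17 or a number of a turn 0.125, either way. A call with a gripper value outside its range is refused whole. "fingers" is the opening, from 0 (shut) to 1 (fully open), set as the call begins (left out, the last holds). The fingers move at their own pace and stop on an object; "squeeze" is the grip in N (left out, the last holds). Time passes only in rows, so rows that do not move let the fingers close. It gives the time, the measured TCP pose, the force, the opening and the grip force at its end, in the units of the state.
- ctrl.get_state(): the state, without advancing time (a new reading comes with each control period).
- vision.capture(name): name is "scene" or "side" or "wrist"; returns the picture (420x560x3 uint8, red, green, blue); there is no depth.
- vision.get_calibration(name): a dict with "mtx" (3x3 intrinsics, pixels), "D" ([k1, k2, p1, p2, k3] as OpenCV has them; the pictures are not rectified), "R" (3x3) and "t" (3): a world point X has camera coordinates R X + t; the wrist camera has in their place "tool_from_camera" (4x4, takes a point from camera to tool coordinates, whose origin is the TCP and whose axes are the flange's). Camera axes: x right, y down, z forward; pixel columns grow to the right and rows downward; lengths in m; the calibration is good to about 2 mm. A picture is of the moment at which its call begins: read the wrist's pose just before it. get_calibration takes no time and is no camera call.
- ticket.finish_job(): hands the job in; it is judged then, once.
The state is a dict: "clock": time; "joints": joint angles; "qd": joint speeds; "effort": joint torques, N m; "position": TCP position; "eef_rot": TCP orientation; "wrist_force": force on the tool from outside, world axes, zero at the start; "moment": the same for the moment, N m; "finger_gap": finger opening in m; "grip_force": force on a finger pad.
Only numpy, scipy, OpenCV 4.12 (cv2) and the standard library are available. Lean on these libraries where they do the work, as an engineer would, in place of code of your own. Each camera call takes 0.05 s, during which the arm holds its last target. There are 200 camera calls.

## Working session

There is one attempt and no reset: what is moved stays moved. The work goes in short steps, Python scripts to look and compute and a tool call to move; the robot and the scene stay as the last step left them, time stands still between calls to the robot, and variables do not carry over. Pictures are saved under pics/ and viewed, at most 13 in all, crops included, and the job is handed in when it is done.

Besides the shell and the picture viewer there is one more tool, called as name(argument=value, ...) on one line, values as JSON. jog_arm: Moves the arm, as the interface text tells. Its arguments: {"type":"object","properties":{"rows":{"type":"array"},"fingers":{"type":"number"},"squeeze":{"type":"number"}},"required":["rows"]}

```bash
mkdir -p pics; ls; python3 - <<'E'
from plant import ctrl, vision
import cv2, numpy as np
print(ctrl.tcp_to_grasp, ctrl.get_state())
for n in ("scene","side","wrist"):
    im=vision.capture(n); cv2.imwrite(f"pics/{n}0.png",im[:,:,::-1]); c=vision.get_calibration(n); print(n,{k:np.round(v,4).tolist() for k,v in c.items()})
E
```

```text
pics
0.0187 {'clock': 0.0, 'joints': array([ 6.04641254e+01,  5.26275572e+00,  7.05833288e+01, -1.83558222e-04,
        1.04268092e+02, -3.24839135e+00]), 'qd': array([-0.0469805 , -0.02832893, -0.00836722, -0.01750064,  0.02854553,
       -0.13925454]), 'effort': array([-6.73136892e-04, -4.58751583e+01, -4.18016517e+01, -1.05926383e-04,
        1.20867603e-02,  3.51386768e-05]), 'position': array([0.26557782, 0.53768998, 0.23014029]), 'eef_rot': array([-1.79885997e+02, -6.29208303e-03,  1.53712465e+02]), 'wrist_force': array([-0.27454715,  0.40026862, -0.1268963 ]), 'moment': array([ 0.05593505,  0.00223234, -0.01183607]), 'grip_force': 0.0, 'finger_gap': 0.08541961796478219}
scene {'mtx': [[499.8484, 0.0, 281.8075], [0.0, 499.8484, 205.6463], [0.0, 0.0, 1.0]], 'D': [-0.1387, 0.0, 0.0, 0.0, 0.0], 'R': [[0.7, 0.714, -0.0124], [0.4511, -0.4556, -0.7674], [-0.5536, 0.5316, -0.641]], 't': [-0.4173, -0.1886, 1.5807]}
side {'mtx': [[426.6518, 0.0, 280.7462], [0.0, 426.6518, 218.4722], [0.0, 0.0, 1.0]], 'D': [-0.0818, 0.0, 0.0, 0.0, 0.0], 'R': [[0.9714, -0.2368, -0.018], [-0.1829, -0.6979, -0.6924], [0.1514, 0.6759, -0.7213]], 't': [-0.5484, 0.19, 0.954]}
wrist {'mtx': [[377.3786, 0.0, 274.1686], [0.0, 377.3786, 212.0644], [0.0, 0.0, 1.0]], 'D': [-0.0499, 0.0, 0.0, 0.0, 0.0], 'tool_from_camera': [[0.0002, -0.9469, -0.3215, 0.084], [1.0, 0.0002, -0.0, -0.0008], [0.0001, -0.3215, 0.9469, -0.1421], [0.0, 0.0, 0.0, 1.0]]}
```

View pics/scene0.png

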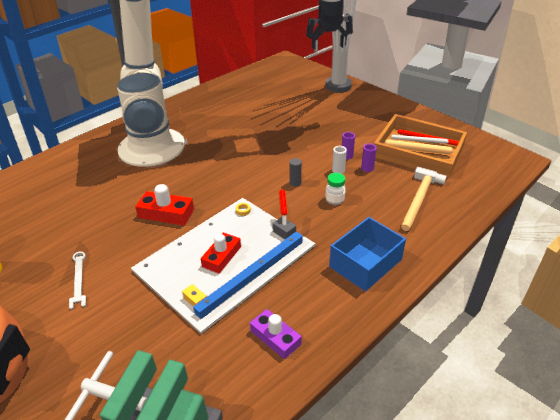

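View pics/side0.png

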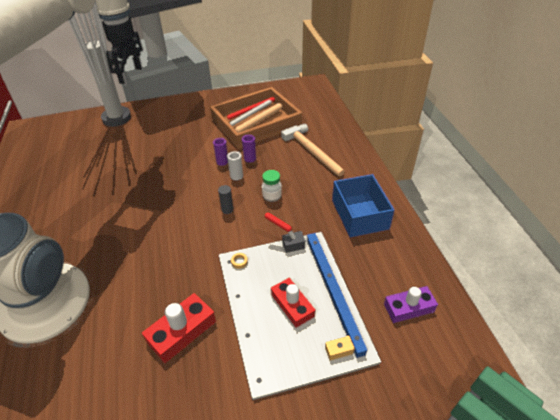

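Scene view: the candidates for the sleeve are the silver tube at (339,158) and the purple tubes at (348,144) and (369,157). The dark bar is at (295,172) and the jar at (336,188). The silver one is the bare aluminium tube. Candidates for the crown are the small red block on the plate (222,250), a larger red one (164,205) and a purple one (275,333). The small red one fits. An enlarged crop will confirm both.

```bash
python3 - <<'E'
import cv2, numpy as np
S=cv2.imread("pics/scene0.png");D=cv2.imread("pics/side0.png")
def crop(I,x,y,w,h): return cv2.resize(I[y:y+h,x:x+w],(400,300),interpolation=cv2.INTER_CUBIC)
a=np.hstack([crop(S,280,130,100,75),crop(D,190,130,100,75)])
b=np.hstack([crop(S,170,220,160,120),crop(D,220,240,160,120)])
cv2.imwrite("pics/crop1.png",np.vstack([a,b]))
E
```

```text
(no output)
```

View pics/crop1.png

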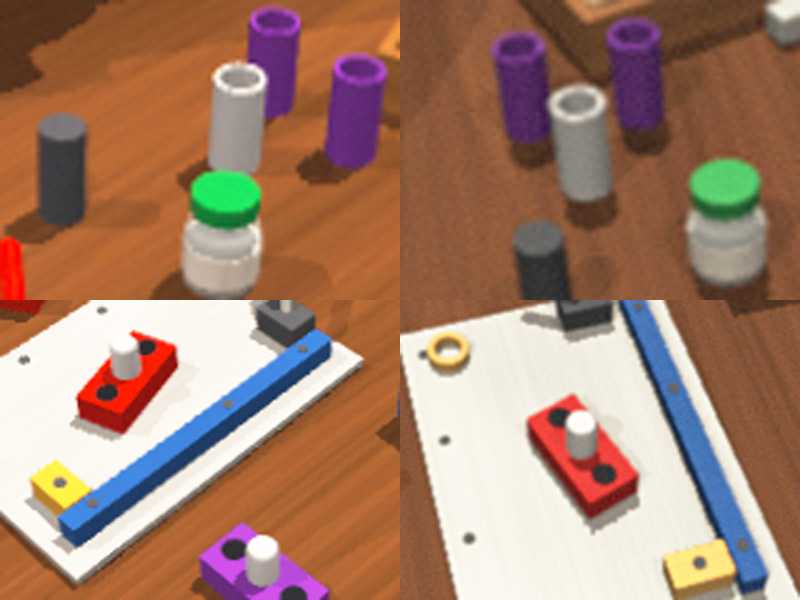

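The crop confirms both. The silver open tube is the sleeve, with its rim centre at scene (339.7,149.5) and side (234.5,155.5). The small red block on the plate is the crown, with its spigot top at scene (220,237) and side (292,287).

```bash
cat > h.py <<'E'
import cv2, numpy as np
from plant import ctrl, vision
from scipy.spatial.transform import Rotation as Ro
def cam(n,st=None):
    c=vision.get_calibration(n); K,D=np.array(c["mtx"]),np.array(c["D"])
    if n!="wrist": return K,D,np.array(c["R"]),np.array(c["t"])
    T=np.array(c["tool_from_camera"]); st=st or ctrl.get_state()
    Rt=Ro.from_euler("xyz",st["eef_rot"],degrees=True).as_matrix()
    Rw=Rt@T[:3,:3]; p=Rt@T[:3,3]+st["position"]
    return K,D,Rw.T,-Rw.T@p
def ray(C,uv):
    K,D,R,t=C; q=cv2.undistortPoints(np.array([[uv]],float),K,D)[0,0]
    return -R.T@t, R.T@np.array([q[0],q[1],1])
def onz(C,uv,z):
    o,d=ray(C,uv); return (o+d*(z-o[2])/d[2])
def proj(C,P):
    K,D,R,t=C; return cv2.projectPoints(np.atleast_2d(np.array(P,float)),cv2.Rodrigues(R)[0],t,K,D)[0][:,0]
def tri(C1,a,C2,b):
    o1,d1=ray(C1,a);o2,d2=ray(C2,b)
    s=np.linalg.lstsq(np.c_[d1,-d2],o2-o1,rcond=None)[0]; p,q=o1+s[0]*d1,o2+s[1]*d2
    return (p+q)/2, np.linalg.norm(p-q)
E
python3 - <<'E'
from h import *
np.set_printoptions(precision=4,suppress=True)
S,D=cam("scene"),cam("side")
for n,a,b,z in [("sleeve",(339.7,149.5),(234.5,155.5),.075),("spigot",(220,236.8),(292.4,287.2),.079),("jarcap",(336,177),(271,175.5),.075),("bar",(295.5,160),(225,189),.075)]:
    print(n,tri(S,a,D,b),onz(S,a,z)[:2],onz(D,b,z)[:2])
from scipy.optimize import least_squares
pl=np.array([(-.13,-.18),(-.13,.18),(.13,.18),(.13,-.18)])
obs={0:[(135,268),(243,200),(314,243),(203,322)],1:[(253,389),(220,253),(320,234),(375,357)]}
fs=[(194,308),(292,233.2)]; fd=[(220+222/2.5,240+2/2.5),(220+340/2.5,240+283/2.5)]
def xf(p,X): 
    c,s=np.cos(p[2]),np.sin(p[2]); return p[:2]+X@np.array([[c,s],[-s,c]])
for C,k in ((S,0),(D,1)):
    P=np.array([onz(C,u,.014)[:2] for u in obs[k]]); print("plate",P.tolist())
    F=np.array([onz(C,u,.039)[:2] for u in (fs,fd)[k]]); d=F[1]-F[0]; print("fence",F.tolist(),np.degrees(np.arctan2(d[1],d[0])))
    best=None
    for y0 in (0,1.5,3,-1.5):
        r=least_squares(lambda p:(xf(p,pl)-P).ravel(),[*P.mean(0),y0])
        if best is None or r.cost<best.cost: best=r
    print(best.x,np.degrees(best.x[2]),np.sqrt(best.cost/4), "corner",xf(best.x,np.array([[.085,-.12]])), "fence local", (F-best.x[:2])@np.array([[np.cos(best.x[2]),-np.sin(best.x[2])],[np.sin(best.x[2]),np.cos(best.x[2])]]))
im=cv2.imread("pics/side0.png")
for f,C,box in (("scene0",S,(195,225,245,275)),("side0",D,(265,270,320,330))):
    im=cv2.imread(f"pics/{f}.png").astype(int); m=((im[:,:,2]>90)&(im[:,:,1]<60)&(im[:,:,0]<60)); M=np.zeros(m.shape,np.uint8); x0,y0,x1,y1=box; M[y0:y1,x0:x1]=m[y0:y1,x0:x1]
    pts=np.argwhere(M)[:,::-1]; P=np.array([onz(C,u,.044)[:2] for u in pts]); print(f,len(pts),cv2.minAreaRect((P*1000).astype(np.float32)))
E
```

```text
sleeve (array([0.5099, 0.3169, 0.0746]), np.float64(0.00046827042433947866)) [0.5105 0.316 ] [0.5099 0.3167]
spigot (array([ 0.5532, -0.1544,  0.0787]), np.float64(0.0011072297474809378)) [ 0.5538 -0.1553] [ 0.5532 -0.154 ]
jarcap (array([0.5897, 0.2073, 0.0752]), np.float64(0.0017683854864516374)) [0.5889 0.2088] [0.5897 0.2062]
bar (array([0.4632, 0.1832, 0.0789]), np.float64(0.0036581674146582105)) [0.4578 0.1899] [0.4635 0.1849]
plate [[0.4368725597757296, -0.32632966852951056], [0.42753690552508283, 0.01910287110033626], [0.6756753341545576, 0.031926009033824365], [0.6730414023859637, -0.30657479270360954]]
fence [[0.648158685096636, -0.307281377660977], [0.6319130027774995, 1.135489741233009e-05]] 93.02624566797338
[ 0.5533 -0.1455  0.0292] 1.675106939677823 0.010056002733614828 corner [[ 0.6418 -0.2629]] fence local [[ 0.0901 -0.1645]
 [ 0.0829  0.1431]]
plate [[0.43355557470042405, -0.31709094690783785], [0.4209557297102414, 0.028625633762433433], [0.6721408584773854, 0.026618559527926022], [0.68075140582406, -0.3136507349636087]]
fence [[0.6320539999807337, -0.00838292884103542], [0.6400690601649646, -0.30715721203224394]] -88.46332488576043
[ 0.5519 -0.1439  0.0213] 1.2184178106152652 0.007460836864690169 corner [[ 0.6394 -0.262 ]] fence local [[ 0.0831  0.1338]
 [ 0.0847 -0.1651]]
scene0 670 ((563.2351684570312, -165.32769775390625), (61.998043060302734, 116.1310806274414), 18.8585147857666)
side0 393 ((549.16064453125, -166.06631469726562), (53.98748779296875, 107.13619995117188), 18.89651870727539)
```

```bash
python3 - <<'E'
from h import *
np.set_printoptions(precision=4,suppress=True)
S,D=cam("scene"),cam("side")
for a,b in [((348.5,134.2),(219.7,141)),((369.5,146.7),(248.7,138))]: print(tri(S,a,D,b))
# clamp base
print(onz(S,(284,222),.03),onz(D,(293,237),.03))
st=ctrl.get_state(); R=Ro.from_euler("xyz",st["eef_rot"],degrees=True).as_matrix()
print(R, R.T@(np.array([.51,.317,.23])-st["position"]))
E
```

```text
(array([0.4789, 0.3931, 0.0779]), np.float64(0.0009552613400599763))
(array([0.5635, 0.3856, 0.0769]), np.float64(0.00014374474197194036))
[0.5821 0.0219 0.03  ] [0.6008 0.0204 0.03  ]
[[-0.8966  0.4429 -0.0008]
 [ 0.4429  0.8966 -0.0013]
 [ 0.0001 -0.0015 -1.    ]] [-0.3169 -0.0897  0.0005]
```

View pics/wrist0.png

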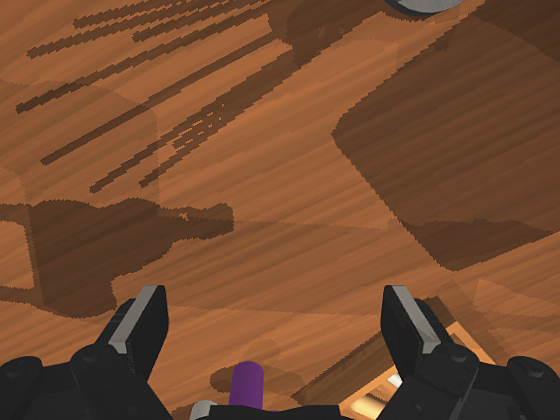

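The wrist view shows one purple tube at the bottom, around (247,385), and nothing under the fingers. I'll turn to yaw 90 (closing axis along world x, clear of the purple tubes) and move above the sleeve.

jog_arm(rows=[{"travel": [0, 0, 0], "yaw": 0.1235}, {"travel": [0, 0, 0], "yaw": 0.1235}, {"travel": [0, 0, 0], "yaw": 0.1235}, {"travel": [0, 0, 0], "yaw": 0.1235}, {"travel": [0, 0, 0], "yaw": 0.1235}, {"travel": [0, 0, 0], "yaw": 0.1235}, {"travel": [0, 0, 0], "yaw": 0.1235}, {"travel": [0, 0, 0], "yaw": 0.1235}, {"travel": [0, 0, 0], "yaw": 0.1235}, {"travel": [-2.45, 2.7, 0], "yaw": 0}, {"travel": [-2.45, 2.7, 0], "yaw": 0}, {"travel": [-2.45, 2.7, 0], "yaw": 0}, {"travel": [-2.45, 2.7, 0], "yaw": 0}, {"travel": [-2.45, 2.7, 0], "yaw": 0}, {"travel": [-2.45, 2.7, 0], "yaw": 0}, {"travel": [-2.45, 2.7, 0], "yaw": 0}, {"travel": [-2.45, 2.7, 0], "yaw": 0}, {"travel": [-2.45, 2.7, 0], "yaw": 0}, {"travel": [0, 0, 0], "yaw": 0}], fingers=1)

```text
clock: 1.73
position: [0.5128, 0.3127, 0.2301]
eef_rot: [180.0, 0.2, 89.7]
wrist_force: [0.4, 0.8, 0.0]
finger_gap: 0.0854
grip_force: 0.0
```

```bash
python3 - <<'E'
from h import *
np.set_printoptions(precision=4,suppress=True)
st=ctrl.get_state(); print(st["clock"],st["position"],st["eef_rot"],st["joints"])
im=vision.capture("wrist"); cv2.imwrite("pics/wrist1.png",im[:,:,::-1])
C=cam("wrist",st); print(proj(C,[(.51,.317,.075)]))
E
```

```text
1.7333 [0.5128 0.3127 0.2301] [179.9723   0.1749  89.6523] [ 28.2242   5.3556  70.4906  -0.1721 104.213   28.5297]
[[272.3456 185.1398]]
```

View pics/wrist1.png

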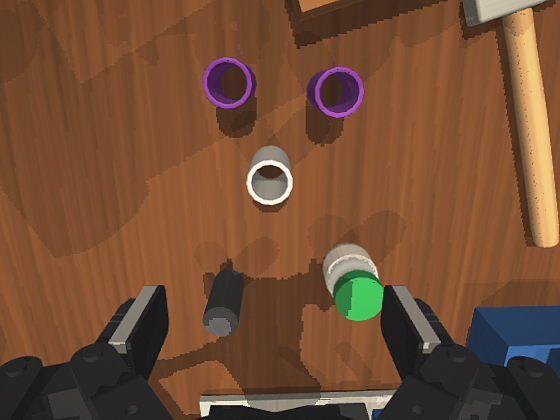

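The wrist view shows the silver sleeve's rim centred at about (270,183), with (272,185) predicted. The purple tubes are behind it, the bar is at (222,315) and the jar at (352,285). No bystander is near the finger paths.

```bash
python3 - <<'E'
from h import *
im=cv2.imread("pics/wrist1.png").astype(int); st=dict(position=np.array([.5128,.3127,.2301]),eef_rot=[179.9723,.1749,89.6523])
m=(im.min(2)>215); M=np.zeros(m.shape,np.uint8); M[150:215,240:300]=m[150:215,240:300]
c,_=cv2.findContours(M,cv2.RETR_EXTERNAL,cv2.CHAIN_APPROX_NONE); c=max(c,key=len); e=cv2.fitEllipse(c); print(e)
print(onz(cam("wrist",st),e[0],.075))
E
```

```text
((269.22662353515625, 181.91819763183594), (42.47978210449219, 44.04246520996094), 90.93266296386719)
[0.50753703 0.31972653 0.075     ]
```

jog_arm(rows=[{"travel": [0.29, -0.19, 2.42], "yaw": 0}, {"travel": [0.29, -0.19, 2.42], "yaw": 0}, {"travel": [0, 0, 2.42], "yaw": 0}, {"travel": [0, 0, 2.42], "yaw": 0}, {"travel": [0, 0, 2.42], "yaw": 0}, {"travel": [0, 0, 2.42], "yaw": 0}, {"travel": [0, 0, 2.42], "yaw": 0}, {"travel": [0, 0, 2.42], "yaw": 0}, {"travel": [0, 0, 0], "yaw": 0}, {"travel": [0, 0, 0], "yaw": 0}, {"travel": [0, 0, 0], "yaw": 0}])

```text
clock: 2.7
position: [0.5052, 0.3243, 0.0393]
eef_rot: [179.9, -0.1, 90.1]
wrist_force: [0.4, -0.2, -0.3]
finger_gap: 0.0856
grip_force: 0.0
```

jog_arm(rows=[{"travel": [0, 0, 0], "yaw": 0}, {"travel": [0, 0, 0], "yaw": 0}, {"travel": [0, 0, 0], "yaw": 0}, {"travel": [0, 0, 0], "yaw": 0}, {"travel": [0, 0, 0], "yaw": 0}, {"travel": [0, 0, 0], "yaw": 0}, {"travel": [0, 0, 0], "yaw": 0}, {"travel": [0, 0, 0], "yaw": 0}, {"travel": [0, 0, 0], "yaw": 0}, {"travel": [0, 0, 0], "yaw": 0}, {"travel": [0, 0, 0], "yaw": 0}, {"travel": [0, 0, 0], "yaw": 0}, {"travel": [0, 0, 0], "yaw": 0}, {"travel": [0, 0, 0], "yaw": 0}], fingers=0, squeeze=80)

```text
clock: 3.87
position: [0.5056, 0.3237, 0.039]
eef_rot: [179.9, -0.1, 90.0]
wrist_force: [-0.3, 0.4, 5.5]
finger_gap: 0.0359
grip_force: 78.7
```

jog_arm(rows=[{"travel": [0, 0, -1.0], "yaw": 0}, {"travel": [0, 0, -2.5], "yaw": 0}, {"travel": [0, 0, -2.5], "yaw": 0}, {"travel": [0, 0, -2.5], "yaw": 0}, {"travel": [0, 0, -2.5], "yaw": 0}, {"travel": [0, 0, -2.5], "yaw": 0}, {"travel": [0, 0, -2.5], "yaw": 0}, {"travel": [-2.0, 0.2, 0], "yaw": 0}, {"travel": [-3.0, 0.3, 0], "yaw": 0}, {"travel": [-3.5, 0.35, 0], "yaw": 0}, {"travel": [-3.5, 0.35, 0], "yaw": 0}, {"travel": [-3.5, 0.35, 0], "yaw": 0}, {"travel": [-3.5, 0.35, 0], "yaw": 0}, {"travel": [-3.5, 0.35, 0], "yaw": 0}, {"travel": [-3.5, 0.35, 0], "yaw": 0}, {"travel": [-3.5, 0.35, 0], "yaw": 0}, {"travel": [-3.5, 0.35, 0], "yaw": 0}, {"travel": [-3.5, 0.35, 0], "yaw": 0}, {"travel": [-3.5, 0.35, 0], "yaw": 0}, {"travel": [-3.0, 0.3, 0], "yaw": 0}])

```text
clock: 5.53
position: [0.5477, -0.1089, 0.1974]
eef_rot: [-179.9, 0.0, 90.0]
wrist_force: [0.1, 0.5, -1.2]
finger_gap: 0.0355
grip_force: 79.3
```

jog_arm(rows=[{"travel": [-2.5, 0.3, 0], "yaw": 0}, {"travel": [-1.8, 0.3, 0], "yaw": 0}, {"travel": [0, 0, 1.5], "yaw": 0}, {"travel": [0, 0, 1.5], "yaw": 0}, {"travel": [0, 0, 1.5], "yaw": 0}, {"travel": [0, 0, 0], "yaw": 0}, {"travel": [0, 0, 0], "yaw": 0}, {"travel": [0, 0, 0], "yaw": 0}, {"travel": [0, 0, 0], "yaw": 0}])

```text
clock: 6.28
position: [0.5547, -0.1496, 0.1542]
eef_rot: [179.9, 0.0, 90.0]
wrist_force: [0.0, 0.4, -1.0]
finger_gap: 0.0358
grip_force: 79.2
```

```bash
cat > look.py <<'E'
from h import *
import sys
k=sys.argv[1]
def crop(I,x,y,w,h,W,H): return cv2.resize(I[y:y+h,x:x+w],(W,H),interpolation=cv2.INTER_CUBIC)
st=ctrl.get_state(); print(st["clock"],st["position"],st["eef_rot"],st["wrist_force"],st["finger_gap"])
I={}
for n in ("scene","side"):
    I[n]=vision.capture(n)[:,:,::-1]; cv2.imwrite(f"pics/{n}{k}.png",I[n])
cv2.imwrite(f"pics/c{k}.png",np.hstack([crop(I["scene"],170,165,100,150,400,600),crop(I["side"],245,200,100,150,400,600)]))
E
python3 look.py 2
```

```text
6.2833 [ 0.5547324  -0.14961987  0.15424509] [1.79894024e+02 3.74853530e-02 9.00411196e+01] [ 0.04005175  0.36538204 -0.9766332 ] 0.03582910082281739
```

View pics/c2.png

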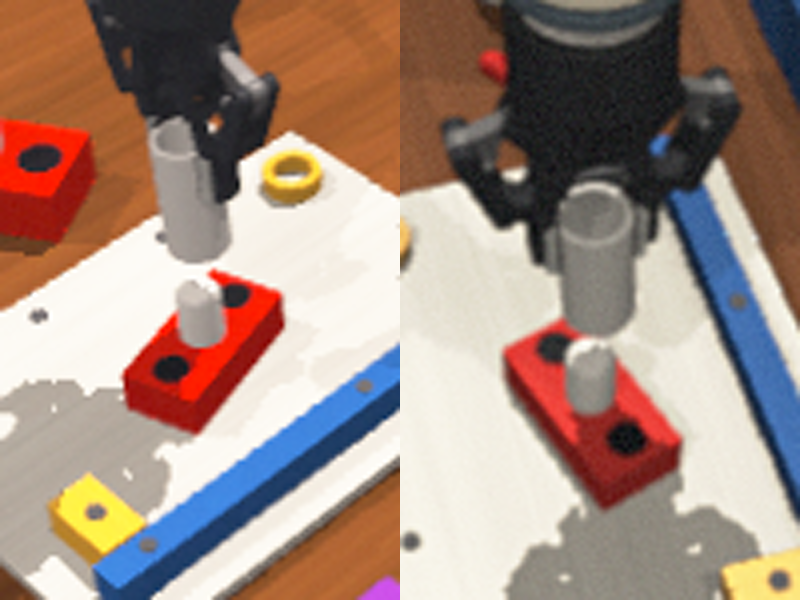

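The crops show the sleeve held upright, leaning a few degrees about the pad axis. In crop pixels, the top centre is at scene (177,133) and side (595,213), and the bottom centre at scene (197,245) and side (598,310). The spigot top is at scene (201,291) and side (590,352). Next I work out the offset of the bottom end from the spigot.

```bash
python3 - <<'E'
from h import *
np.set_printoptions(precision=4,suppress=True)
S,D=cam("scene"),cam("side")
f=lambda a:((a[0]+.5)/4-.5+170,(a[1]+.5)/4-.5+165)
g=lambda a:((a[0]-400+.5)/4-.5+245,(a[1]+.5)/4-.5+200)
P={n:tri(S,f(a),D,g(b)) for n,a,b in [("top",(177,133),(595,213)),("bot",(197,245),(598,310)),("spig",(200.5,291),(590.5,352))]}
for n in P: print(n,P[n])
t,b=P["top"][0],P["bot"][0]; print(np.linalg.norm(t-b), np.degrees(np.arctan2((t-b)[:2],(t-b)[2])))
# silhouette refine: red block extents, predicted model overlay to check sleeve+spigot
def ring(c,ax,r,n=40):
    ax=ax/np.linalg.norm(ax); u=np.cross(ax,[0,1,0.3]); u/=np.linalg.norm(u); v=np.cross(ax,u); a=np.linspace(0,2*np.pi,n)
    return c+r*(np.cos(a)[:,None]*u+np.sin(a)[:,None]*v)
s=P["spig"][0]; z=np.array([0,0,1.])
out=[]
for nm,C,x,y in (("scene2",S,170,165),("side2",D,245,200)):
    I=cv2.resize(cv2.imread(f"pics/{nm}.png")[y:y+150,x:x+100],(400,600),interpolation=cv2.INTER_CUBIC)
    for c,ax,r,col in ((t,t-b,.019,(0,255,0)),(b,t-b,.019,(0,255,0)),((t+b)/2,t-b,.019,(0,255,0)),(np.r_[s[:2],.079],z,.0135,(255,0,255)),(np.r_[s[:2],.044],z,.0135,(255,0,255))):
        q=(proj(C,ring(c,ax,r))-(x,y)+.5)*4-.5
        cv2.polylines(I,[np.round(q).astype(np.int32)],True,col,1)
    out.append(I)
cv2.imwrite("pics/ov2.png",np.hstack(out))
E
```

```text
top (array([ 0.5537, -0.1582,  0.1954]), np.float64(0.00018931726578685744))
bot (array([ 0.5563, -0.1559,  0.1151]), np.float64(0.0006728390249285272))
spig (array([ 0.5529, -0.1548,  0.0773]), np.float64(0.001756664110760574))
0.08029360724154365 [-1.8007 -1.6147]
```

View pics/ov2.png

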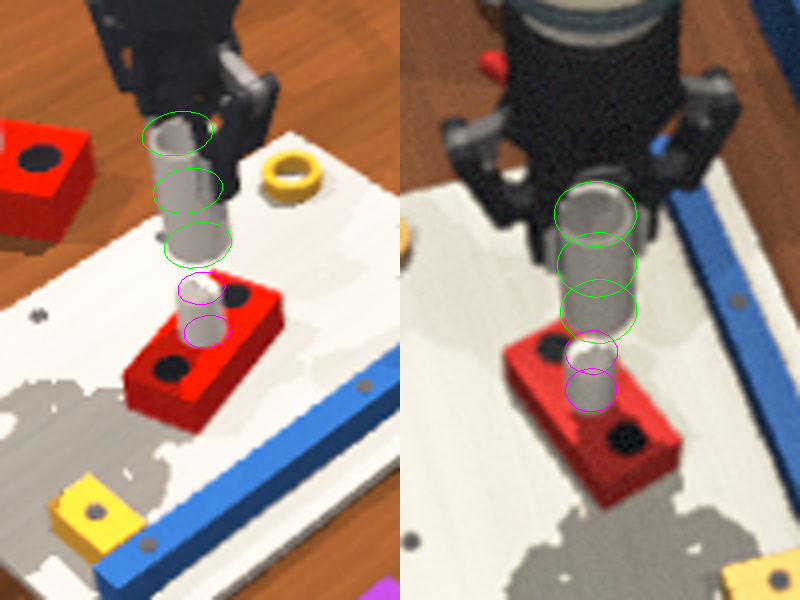

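The overlay shows the sleeve nearly vertical. The true tilt is about 2°, and the apparent lean is mostly perspective. The spigot ring is about 2 crop px too far right in scene. I'll refine by matching the silhouettes' centre columns with vertical axes.

```bash
python3 - <<'E'
from h import *
from scipy.optimize import least_squares
S,D=cam("scene"),cam("side")
A=cv2.imread("pics/c2.png"); 
for x0,rows in ((0,(215,230,305,320)),(400,(275,290,370,385))):
    for r in rows:
        g=A[r,x0+(130 if x0==0 else 140):x0+(250 if x0==0 else 260)].astype(int); sat=g.max(1)-g.min(1)
        d=np.abs(np.diff(cv2.GaussianBlur(A[r:r+1,x0:x0+400],(5,1),0).astype(int)[0],axis=0)).sum(1); i=np.argsort(d[130:260])[::-1][:14]+130
        print(x0,r,sorted(i.tolist()))
def fit(ca,ra,cb,rb,z0):
    ua=((ca+.5)/4-.5+170,(ra+.5)/4-.5+165); ub=((cb-400+.5)/4-.5+245,(rb+.5)/4-.5+200)
    def res(p):
        o=[]
        for C,u in ((S,ua),(D,ub)):
            q=proj(C,[(p[0],p[1],z) for z in np.linspace(z0-.04,z0+.04,5)])
            o.append(np.interp(u[1],q[::-1,1],q[::-1,0])-u[0])
        return o
    return least_squares(res,[.555,-.155]).x
print("sleeve",fit(194,220,599,290,.14),"spigot",fit(201.5,315,590.5,375,.06))
E
```

```text
0 215 [148, 149, 150, 151, 152, 153, 154, 224, 225, 226, 227, 228, 229, 230]
0 230 [130, 131, 132, 133, 158, 159, 160, 226, 227, 228, 229, 230, 231, 232]
0 305 [175, 176, 177, 220, 221, 222, 223, 224, 225, 226, 242, 243, 244, 245]
0 320 [164, 165, 166, 167, 168, 169, 175, 176, 177, 178, 179, 224, 225, 226]
400 275 [156, 157, 158, 159, 160, 161, 231, 232, 233, 234, 235, 236, 237, 238]
400 290 [156, 157, 158, 159, 160, 161, 162, 232, 233, 234, 235, 236, 237, 238]
400 370 [162, 163, 164, 165, 166, 213, 214, 215, 216, 224, 225, 226, 227, 228]
400 385 [162, 163, 164, 165, 213, 214, 215, 216, 235, 236, 237, 238, 239, 240]
sleeve [ 0.55649308 -0.15626982] spigot [ 0.55224635 -0.1565508 ]
```

jog_arm(rows=[{"travel": [0.05, -0.36, 0], "yaw": 0}, {"travel": [0, 0, 1.0], "yaw": 0}, {"travel": [0, 0, 1.0], "yaw": 0}, {"travel": [0, 0, 0.8], "yaw": 0}, {"travel": [0, 0, 0], "yaw": 0}, {"travel": [0, 0, 0], "yaw": 0}, {"travel": [0, 0, 0], "yaw": 0}], squeeze=40)

```text
clock: 6.97
position: [0.5506, -0.1491, 0.1245]
eef_rot: [-180.0, -0.0, 90.0]
wrist_force: [0.0, 1.1, -0.3]
finger_gap: 0.0354
grip_force: 79.2
```

```bash
python3 look.py 3
```

```text
6.9667 [ 0.55061434 -0.1490761   0.12447571] [-1.79978060e+02 -8.20444705e-03  9.00270729e+01] [ 0.01474998  1.0555787  -0.25711167] 0.03539758557317304
```

View pics/c3.png

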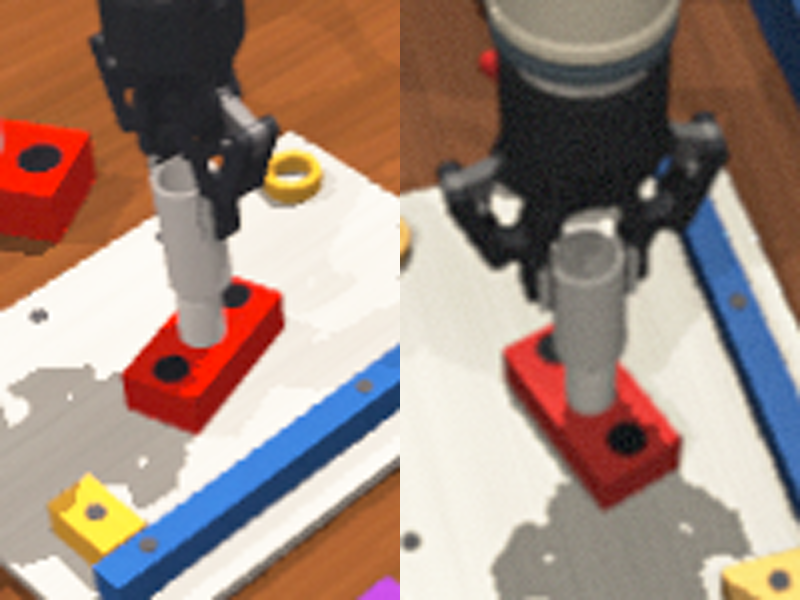

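The view shows the sleeve bottom directly above the spigot. Centre columns agree in side (590.5 against 590) and, after allowing for slope, in scene (199 against 200). I'll descend slowly.

jog_arm(rows=[{"travel": [0, 0, 0.2], "yaw": 0}, {"travel": [0, 0, 0.2], "yaw": 0}, {"travel": [0, 0, 0.2], "yaw": 0}, {"travel": [0, 0, 0.2], "yaw": 0}, {"travel": [0, 0, 0.2], "yaw": 0}, {"travel": [0, 0, 0.2], "yaw": 0}, {"travel": [0, 0, 0], "yaw": 0}, {"travel": [0, 0, 0], "yaw": 0}], fingers=0, squeeze=40)

```text
clock: 7.73
position: [0.5506, -0.1493, 0.1125]
eef_rot: [-180.0, 0.0, 90.0]
wrist_force: [0.3, -0.3, -0.8]
finger_gap: 0.0356
grip_force: 79.3
```

jog_arm(rows=[{"travel": [0, 0, 0.2], "yaw": 0}, {"travel": [0, 0, 0.2], "yaw": 0}, {"travel": [0, 0, 0.2], "yaw": 0}, {"travel": [0, 0, 0.2], "yaw": 0}, {"travel": [0, 0, 0], "yaw": 0}])

```text
clock: 8.15
position: [0.5506, -0.1491, 0.1042]
eef_rot: [-180.0, -0.0, 90.0]
wrist_force: [-1.2, -2.2, -0.4]
finger_gap: 0.0357
grip_force: 79.5
```

jog_arm(rows=[{"travel": [0, 0, 0.2], "yaw": 0}, {"travel": [0, 0, 0.2], "yaw": 0}, {"travel": [0, 0, 0.2], "yaw": 0}, {"travel": [0, 0, 0.2], "yaw": 0}, {"travel": [0, 0, 0.2], "yaw": 0}, {"travel": [0, 0, 0.2], "yaw": 0}, {"travel": [0, 0, 0.2], "yaw": 0}, {"travel": [0, 0, 0], "yaw": 0}])

```text
clock: 8.82
position: [0.5505, -0.149, 0.0901]
eef_rot: [-180.0, -0.0, 90.0]
wrist_force: [-0.6, -1.5, -1.8]
finger_gap: 0.0356
grip_force: 79.3
```

jog_arm(rows=[{"travel": [0, 0, 0.2], "yaw": 0}, {"travel": [0, 0, 0.2], "yaw": 0}, {"travel": [0, 0, 0.1], "yaw": 0}, {"travel": [0, 0, 0.1], "yaw": 0}, {"travel": [0, 0, 0], "yaw": 0}])

```text
clock: 9.23
position: [0.5506, -0.149, 0.0843]
eef_rot: [-180.0, -0.0, 90.0]
wrist_force: [-0.3, -1.6, -0.7]
finger_gap: 0.0357
grip_force: 79.3
```

jog_arm(rows=[{"travel": [0, 0, 0.1], "yaw": 0}, {"travel": [0, 0, 0.1], "yaw": 0}, {"travel": [0, 0, 0], "yaw": 0}, {"travel": [0, 0, 0], "yaw": 0}])

```text
clock: 9.57
position: [0.5507, -0.1491, 0.0829]
eef_rot: [180.0, -0.0, 90.0]
wrist_force: [-0.0, -0.7, 1.5]
finger_gap: 0.0355
grip_force: 79.1
```

jog_arm(rows=[{"travel": [0, 0, 0.1], "yaw": 0}, {"travel": [0, 0, 0.1], "yaw": 0}, {"travel": [0, 0, 0], "yaw": 0}, {"travel": [0, 0, 0], "yaw": 0}])

```text
clock: 9.9
position: [0.5509, -0.1491, 0.0829]
eef_rot: [179.9, 0.0, 90.0]
wrist_force: [-3.8, 1.1, 10.1]
finger_gap: 0.0351
grip_force: 79.0
```

```bash
python3 look.py 4
```

```text
9.9 [ 0.55086717 -0.14908117  0.08287211] [1.79924452e+02 2.54971004e-02 9.00317888e+01] [-3.82536158  1.14822445 10.13046358] 0.03513090217314791
```

View pics/c4.png

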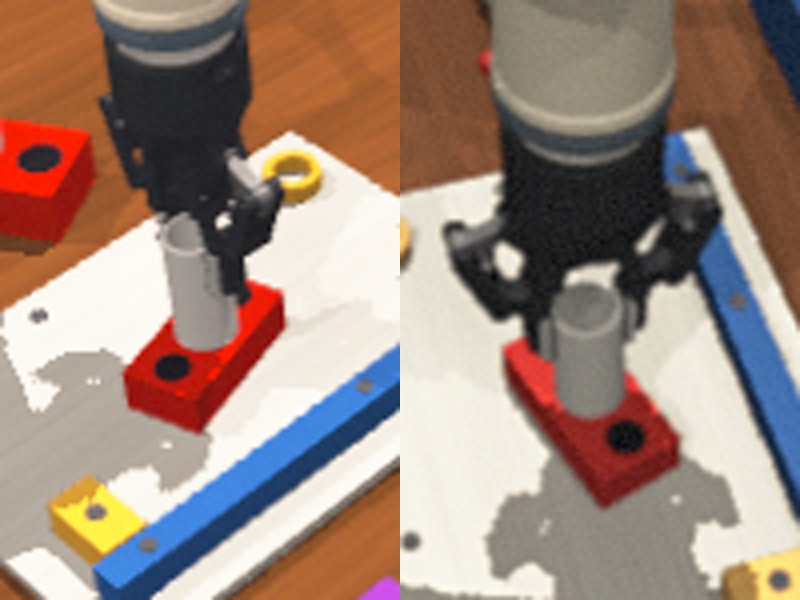

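The sleeve is seated. TCP z at contact is 0.083, which is the pickup value plus the 44 mm block top, and the rim sits on the red top at about (205,345) in scene. I'll ease the press and slide diagonally towards the corner.

jog_arm(rows=[{"travel": [0, 0, -0.1], "yaw": 0}, {"travel": [-0.2, 0.2, 0], "yaw": 0}, {"travel": [-0.35, 0.35, 0], "yaw": 0}, {"travel": [-0.35, 0.35, 0], "yaw": 0}, {"travel": [-0.35, 0.35, 0], "yaw": 0}, {"travel": [-0.35, 0.35, 0], "yaw": 0}, {"travel": [-0.35, 0.35, 0], "yaw": 0}, {"travel": [-0.35, 0.35, 0], "yaw": 0}, {"travel": [-0.35, 0.35, 0], "yaw": 0}, {"travel": [-0.35, 0.35, 0], "yaw": 0}, {"travel": [-0.35, 0.35, 0], "yaw": 0}, {"travel": [-0.35, 0.35, 0], "yaw": 0}, {"travel": [-0.35, 0.35, 0], "yaw": 0}, {"travel": [0, 0, 0], "yaw": 0}])

```text
clock: 11.17
position: [0.5923, -0.1897, 0.083]
eef_rot: [179.9, -0.0, 90.0]
wrist_force: [-0.2, 2.2, 7.1]
finger_gap: 0.036
grip_force: 79.5
```

jog_arm(rows=[{"travel": [0, 0.2, -0.05], "yaw": 0}, {"travel": [0, 0.2, 0], "yaw": 0}, {"travel": [0, 0.2, 0], "yaw": 0}, {"travel": [0, 0.2, 0], "yaw": 0}, {"travel": [0, 0.2, 0], "yaw": 0}, {"travel": [0, 0.2, 0], "yaw": 0}, {"travel": [0, 0.2, 0], "yaw": 0}, {"travel": [0, 0.2, 0], "yaw": 0}, {"travel": [0, 0, 0], "yaw": 0}])

```text
clock: 11.92
position: [0.6061, -0.1894, 0.0828]
eef_rot: [-179.8, -0.0, 90.0]
wrist_force: [-7.5, 0.5, 8.7]
finger_gap: 0.0353
grip_force: 78.2
```

jog_arm(rows=[{"travel": [0, 0.1, -0.05], "yaw": 0}, {"travel": [0, 0.1, 0], "yaw": 0}, {"travel": [0, 0.1, 0], "yaw": 0}, {"travel": [0, 0, 0], "yaw": 0}, {"travel": [0, 0, 0], "yaw": 0}])

```text
clock: 12.33
position: [0.6091, -0.1894, 0.0829]
eef_rot: [-179.8, -0.0, 90.0]
wrist_force: [-7.5, 1.3, 6.1]
finger_gap: 0.0355
grip_force: 78.4
```

```bash
python3 look.py 5; python3 - <<'E'
import cv2,numpy as np
S=cv2.imread("pics/scene5.png");D=cv2.imread("pics/side5.png")
cv2.imwrite("pics/d5.png",np.hstack([cv2.resize(S[210:330,170:270],(400,480),interpolation=2),cv2.resize(D[240:360,270:370],(400,480),interpolation=2)]))
E
```

```text
12.3333 [ 0.609082   -0.18941158  0.08288919] [-1.79831619e+02 -3.52592397e-02  9.00087468e+01] [-7.51893984  1.3161598   6.14083702] 0.035495050406000615
```

View pics/d5.png

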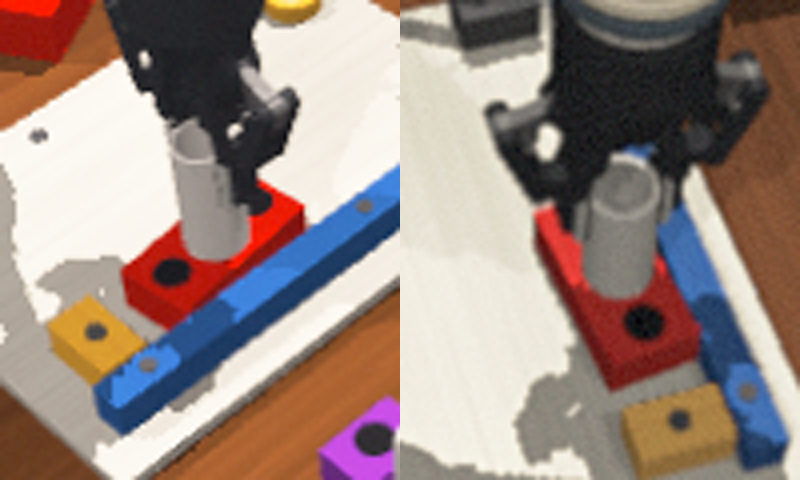

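The view shows the crown's lower end touching the fence. It is still a few degrees off line and about 15–20 mm from the stop. I keep pushing.

jog_arm(rows=[{"travel": [0, 0.1, -0.03], "yaw": 0}, {"travel": [0, 0.1, 0], "yaw": 0}, {"travel": [0, 0.1, 0], "yaw": 0}, {"travel": [0, 0.1, 0], "yaw": 0}, {"travel": [0, 0, 0], "yaw": 0}, {"travel": [0, 0, 0], "yaw": 0}])

```text
clock: 12.93
position: [0.6133, -0.1894, 0.0829]
eef_rot: [-179.8, -0.0, 90.0]
wrist_force: [-4.5, 1.1, 5.2]
finger_gap: 0.0355
grip_force: 78.5
```

jog_arm(rows=[{"travel": [0, 0.1, -0.03], "yaw": 0}, {"travel": [0, 0.1, 0], "yaw": 0}, {"travel": [0, 0.1, 0], "yaw": 0}, {"travel": [0, 0, 0], "yaw": 0}, {"travel": [0, 0, 0], "yaw": 0}])

```text
clock: 13.35
position: [0.6145, -0.1894, 0.0828]
eef_rot: [-179.6, -0.1, 90.0]
wrist_force: [-11.0, 1.3, 6.7]
finger_gap: 0.0355
grip_force: 77.9
```

Flush on the fence: the force is rising stiffly at x=0.6145. Next, slide along the fence to the stop.

jog_arm(rows=[{"travel": [-0.15, 0, 0], "yaw": 0}, {"travel": [-0.15, 0, 0], "yaw": 0}, {"travel": [-0.15, 0, 0], "yaw": 0}, {"travel": [-0.15, 0, 0], "yaw": 0}, {"travel": [-0.15, 0, 0], "yaw": 0}, {"travel": [-0.15, 0, 0], "yaw": 0}, {"travel": [-0.15, 0, 0], "yaw": 0}, {"travel": [-0.15, 0, 0], "yaw": 0}, {"travel": [0, 0, 0], "yaw": 0}])

```text
clock: 14.1
position: [0.6148, -0.1998, 0.0828]
eef_rot: [-179.6, -0.2, 90.0]
wrist_force: [-10.1, 6.0, 8.0]
finger_gap: 0.0356
grip_force: 77.7
```

jog_arm(rows=[{"travel": [-0.1, 0, 0], "yaw": 0}, {"travel": [-0.1, 0, 0], "yaw": 0}, {"travel": [-0.1, 0, 0], "yaw": 0}, {"travel": [-0.1, 0, 0], "yaw": 0}, {"travel": [-0.1, 0, 0], "yaw": 0}, {"travel": [0, 0, 0], "yaw": 0}])

```text
clock: 14.6
position: [0.615, -0.2048, 0.0828]
eef_rot: [-179.6, -0.2, 90.1]
wrist_force: [-10.2, 6.2, 8.2]
finger_gap: 0.0354
grip_force: 77.8
```

jog_arm(rows=[{"travel": [-0.1, 0, 0], "yaw": 0}, {"travel": [-0.1, 0, 0], "yaw": 0}, {"travel": [-0.1, 0, 0], "yaw": 0}, {"travel": [-0.1, 0, 0], "yaw": 0}, {"travel": [0, 0, 0], "yaw": 0}])

```text
clock: 15.02
position: [0.6151, -0.2088, 0.0829]
eef_rot: [-179.7, -0.2, 90.1]
wrist_force: [-10.1, 5.8, 7.2]
finger_gap: 0.0355
grip_force: 77.8
```

jog_arm(rows=[{"travel": [-0.1, 0, 0], "yaw": 0}, {"travel": [-0.1, 0, 0], "yaw": 0}, {"travel": [-0.1, 0, 0], "yaw": 0}, {"travel": [-0.1, 0, 0], "yaw": 0}, {"travel": [0, 0, 0], "yaw": 0}])

```text
clock: 15.43
position: [0.6152, -0.2127, 0.0829]
eef_rot: [-179.7, -0.2, 90.1]
wrist_force: [-9.5, 6.4, 7.1]
finger_gap: 0.0358
grip_force: 77.9
```

jog_arm(rows=[{"travel": [-0.1, 0, 0], "yaw": 0}, {"travel": [-0.1, 0, 0], "yaw": 0}, {"travel": [-0.1, 0, 0], "yaw": 0}, {"travel": [0, 0, 0], "yaw": 0}])

```text
clock: 15.77
position: [0.6156, -0.2143, 0.0831]
eef_rot: [-179.7, -0.4, 90.1]
wrist_force: [-10.7, 9.4, 8.0]
finger_gap: 0.0354
grip_force: 74.3
```

```bash
python3 look.py 6; python3 - <<'E'
import cv2,numpy as np
S=cv2.imread("pics/scene6.png");D=cv2.imread("pics/side6.png")
cv2.imwrite("pics/d6.png",np.hstack([cv2.resize(S[220:320,170:270],(400,400),interpolation=2),cv2.resize(D[270:370,280:380],(400,400),interpolation=2)]))
E
```

```text
15.7667 [ 0.6155964  -0.21428806  0.08311739] [-179.71034898   -0.36176945   90.12535912] [-10.66107172   9.38955409   7.95549605] 0.03540021188522891
```

View pics/d6.png

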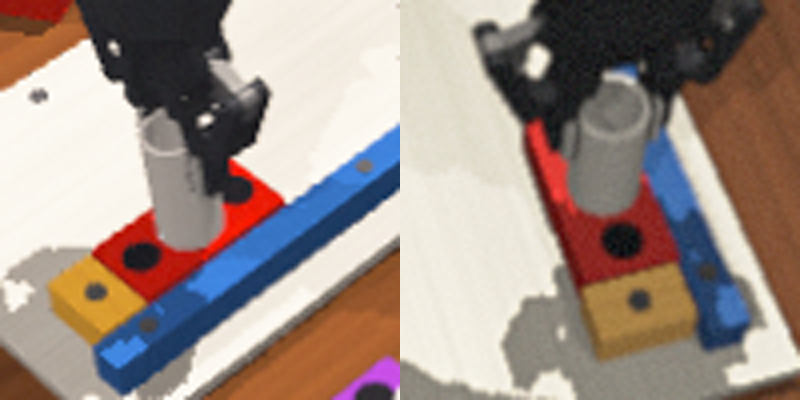

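The view shows the crown's end against the brass stop and its side against the fence, with the sleeve seated. Now the final diagonal press.

jog_arm(rows=[{"travel": [0, 0.05, 0.03], "yaw": 0}, {"travel": [0, 0.03, 0], "yaw": 0}, {"travel": [0, 0, 0], "yaw": 0}, {"travel": [0, 0, 0], "yaw": 0}, {"travel": [0, 0, 0], "yaw": 0}, {"travel": [0, 0, 0], "yaw": 0}])

```text
clock: 16.37
position: [0.6157, -0.2142, 0.0831]
eef_rot: [-179.6, -0.4, 90.1]
wrist_force: [-12.6, 11.5, 10.4]
finger_gap: 0.0355
grip_force: 74.5
```

jog_arm(rows=[{"travel": [0.03, 0.06, 0], "yaw": 0}, {"travel": [0, 0, 0], "yaw": 0}, {"travel": [0, 0, 0], "yaw": 0}, {"travel": [0, 0, 0], "yaw": 0}, {"travel": [0, 0, 0], "yaw": 0}, {"travel": [0, 0, 0], "yaw": 0}, {"travel": [0, 0, 0], "yaw": 0}, {"travel": [0, 0, 0], "yaw": 0}])

```text
clock: 17.03
position: [0.6158, -0.2142, 0.083]
eef_rot: [-179.5, -0.3, 90.1]
wrist_force: [-14.7, 10.1, 11.4]
finger_gap: 0.0355
grip_force: 74.6
```

```bash
python3 - <<'E'
from h import *
np.set_printoptions(precision=4,suppress=True)
S,D=cam("scene"),cam("side"); st=ctrl.get_state(); print(st["wrist_force"],st["position"])
# check: edges of crown top long side / fence from view d6 (crop px)
f=lambda a:(a[0]/4+170,a[1]/4+220); g=lambda a:((a[0]-400)/4+280,a[1]/4+270)
for n,a in (("crown/fence scene",[f((148,302)),f((287,204))]),):
    p=[onz(S,u,.044)[:2] for u in a]; d=p[1]-p[0]; print(n,p,np.degrees(np.arctan2(d[1],d[0])))
p=[onz(D,g(u),.044)[:2] for u in ((583,290),(528,140))]; d=p[1]-p[0]; print("crown left edge side",p,np.degrees(np.arctan2(d[1],d[0])))
# sleeve rim centre
print(tri(S,f((167,131)),D,g((614,107))))
E
```

```text
[-14.7117  10.0775  11.3831] [ 0.6158 -0.2142  0.083 ]
crown/fence scene [array([ 0.6443, -0.2689]), array([ 0.6431, -0.1699])] 90.68315256646602
crown left edge side [array([ 0.5893, -0.2731]), array([ 0.5876, -0.1841])] 91.09378867993537
(array([ 0.6161, -0.2229,  0.1204]), np.float64(0.0007218307782609849))
```

```bash
python3 -c "
from plant import ticket; print(ticket.finish_job())"
```

```text
the job is handed in; nothing more can be done
None
```

The job is handed in with the sleeve home on the crown and the crown in the corner against fence and stop, held at about 15 N towards the fence and 11 N down; `finish_job()` gave no verdict.

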